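# Slide the wooden spatula over the block's edge and put it in the tray

### The job

The flat wooden spatula lies too flat on the concrete block to be picked up: slide it straight over the block's front edge (the robot's side) until about 6 cm of its handle sticks out, still resting flat on the block. Then grip it by the overhanging handle, lift it clear of the block, lower it into the white tray and let go only when it is down by the tray's floor, so that it ends lying flat inside. Leave the steel spoon where it lies.

Things in the scene. Friction and masses are not known exactly. Their poses are not given: they have to be found in the camera images.
- block_edge (a point): Middle of the front top edge (nearest the robot) of the fixed grey concrete block, 380 deep, 740 wide, 80 high; at the height of its flat top. x points away from the robot, y along the edge to the left, z up. Also on the block: opposite the tray a dark grinding slab with roller (300 x 170, 100 high), near the back edge a glass jar (66 wide, 95 high). Right of it: a turntable with tins.
- spatula: Loose flat wooden spatula, 220 long and 4 thick, 45 g. Origin: mid-length, on its underside. x from handle to blade, z up. Handle 26 wide, x = -110 to +25; blade 60 wide, +25 to +110. Starts flat on the block, handle towards the robot within 15 degrees, its end 10 to 45 behind the front edge. Balances at x = +15. Polished: slides on the block (friction 0.3) under fingertips pressed on it with 4 N.
- tray: Fixed white plastic tray on the block, left or right of the spatula: 300 long (x, away from the robot), 170 wide (y), walls 20 high and 4 thick, floor 4 thick. Origin: centre of its underside, level with the block's top; axes as the block's within some 3 degrees.
- spoon: Bystander: loose steel spoon, 180 long, lying on the block beside the spatula, handle towards the robot. x runs along it from handle to bowl.
Things that resemble listed ones, but are neither listed nor needed, are in the scene too. What is meant by the spatula is not green, and is the smaller of those in its own colour.

How it is judged:
On the way, in this order (a step that is already met when the one before it is completed fails the run):
1. the spatula lies flat on the block with its handle end at least about 35 mm past the front edge (its origin less than 75 mm behind the edge) (x of spatula in the frame of block_edge between 0 and 0.075 m and z of spatula in the frame of block_edge between -0.006 and 0.006 m and angle between spatula's own z axis and vertical below 0.08 rad), for 0.2 s.
2. the fingers hold the spatula at least 25 mm above the block's top (z of spatula in the frame of block_edge above 0.025 m and contact force between the fingers and spatula above 1 N), for 0.2 s.
3. still held, the spatula is lowered into the tray, less than 40 mm above its underside (z of spatula in the frame of tray below 0.04 m and x of spatula in the frame of tray between -0.06 and 0.06 m and y of spatula in the frame of tray between -0.07 and 0.07 m and contact force between the fingers and spatula above 1 N), for 0.05 s.
At the end, for the whole second after the job is handed in: The spatula lies flat and at rest on the tray's floor, wholly inside its walls (flat within 3 degrees, underside within 5 mm of the floor), and the spoon is within 25 mm of where it lay at the start (z of spatula in the frame of tray between 0 and 0.009 m and angle between spatula's own z axis and vertical below 0.06 rad and x of spatula in the frame of tray between -0.06 and 0.06 m and y of spatula in the frame of tray between -0.07 and 0.07 m and linear speed of spatula below 0.02 m/s and distance of spoon from where it was at the start of the episode below 0.025 m); the robot touches nothing.
It fails at once if the steel spoon is shifted by more than 25 mm (distance of spoon from where it was at the start of the episode above 0.025 m).
It also fails if it takes over 51 s, if anything falls off the work surface, if the arm or the gripper's body presses on something with over 40 N, if the wrist force passes 120 N, or if a joint passes its speed limit or range.

### The arm

A 6-joint arm with a two-finger parallel gripper is mounted at the origin on the work surface. World frame = base frame: x ahead of the robot, y to its left, z up, the work surface at z = 0. Lengths are in m, angles in rad, forces in N, time in s.
With the tool pointing down it reaches from about 0.3 to 0.95 m from the base axis. Payload 3.1 kg.
Tool frame: the origin (TCP) lies at the centre of the arm's flange, where the gripper is bolted on; the fingertips stand 173 mm ahead of it and the grasp point (between the pads) lies 155 mm ahead of it; z points along the fingers, y is the direction in which the jaws open and shut (so a half turn about z gives the same grasp; the last joint's range is limited). The gripper opens to 85 mm and grips with 20 to 120 N. Pads are 22 mm wide; open, the fingers measure 114 mm over their backs; the gripper's body (76 mm by 85 mm) begins 54 mm behind the grasp point. The pads swing forward as they close: fully open they stand 13 mm farther back than shut.
Start: joints at [1.17, 0.308, 1.634, -0, 1.2, -0.07], TCP at [0.203, 0.591, 0.405] pointing down, gripper open.
Joint ranges: [-3.06, 3.06], [-0.79, 1.96], [0.05, 2.63], [-1.19, 4.34], [0.05, 2.64], [-2.94, 2.94]. Speed limits (rad/s): [2.79, 2.79, 3.14, 3.14, 3.14, 3.14].

### API

Orientations are given as a unit quaternion [x, y, z, w].
In Python, from workcell import arm, get_image, order gives the robot as it stands.
- The arm moves only by the tool step_arm, never from a script. Its argument "increments" is a list of rows, each an object of numbers: "x", "y", "z": the shift along the world's x, y, z in m; "yaw": the turn about the world's z in degrees; "gripper": the closure, from 0 (fully open) to 1 (shut). A call has 1 to 12 rows; each row shifts and turns the commanded pose from where the row before left it; what a row does not reach is not made up. A row lasts 1/8 s, in which the tool goes at most 62.5 mm and 10.7 degrees, less where a joint would pass 70% of its speed; a pose out of reach is approached as far as the arm can. A call is refused whole if a number of a shift passes 0.0625 or a number of a turn 10.7, either way. A call with a gripper value outside its range is refused whole. The fingers move at their own pace and stop on an object; "squeeze" is the grip in N (left out, the last holds). Time passes only in rows, so rows that do not move let the fingers close. It gives the time, the measured TCP pose, the force and the opening at its end, in the units of the state.
- arm.state(): the state, without advancing time (a new reading comes with each control period).
- get_image(name): name is "scene" or "top" or "wrist"; returns a dict with "pixels" (384x512x3 uint8, red, green, blue), "z_map" (384x512 float32, m along the optical axis (not along the pixel's ray), 0 where there is no reading), "camera_matrix" (3x3 intrinsics, pixels), "world_from_camera" (4x4, takes a point from camera to world coordinates); the wrist camera has in their place "hand_eye" (4x4, takes a point from camera to tool coordinates, whose origin is the TCP and whose axes are the flange's). Camera axes: x right, y down, z forward; pixel columns grow to the right and rows downward; lengths in m; the calibration is good to about 2 mm. A picture is of the moment at which its call begins: read the wrist's pose just before it.
- order.hand_in(): hands the job in, once; it reports no verdict.
The state is a dict: "t": time; "joint_positions": joint angles; "dq": joint speeds; "joint_efforts": joint torques, N m; "eef_pos": TCP position; "tool_rot": TCP orientation; "contact_force": force on the tool from outside, world axes, zero at the start; "ft_torque": the same for the moment, N m; "width": finger opening in m.
Only numpy, scipy, OpenCV 4.12 (cv2) and the standard library are available. Lean on these libraries where they do the work, as an engineer would, in place of code of your own. Each camera call takes 0.05 s, during which the arm holds its last target. There are 200 camera calls.

## Working session

There is one attempt and no reset: what is moved stays moved. The work goes in short steps, Python scripts to look and compute and a tool call to move; the robot and the scene stay as the last step left them, time stands still between calls to the robot, and variables do not carry over. Pictures are saved under pics/ and viewed, about 8 in all and at most 12, crops included, and the job is handed in when it is done.

Besides the shell and the picture viewer there is one more tool, called after "Call:" as name(argument=value, ...), one argument or row to a line, values as JSON. step_arm: Moves the arm, as the interface text tells. Its arguments: {"type":"object","properties":{"increments":{"type":"array","items":{"type":"object","properties":{"x":{"type":"number"},"y":{"type":"number"},"z":{"type":"number"},"yaw":{"type":"number"},"gripper":{"type":"number"}}}},"squeeze":{"type":"number"}},"required":["increments"]}

```bash
mkdir -p pics
cat > h.py <<'E'
import numpy as np, cv2
from scipy.spatial.transform import Rotation as R
from workcell import arm, get_image, order
def shot(name, fn=None):
    s=arm.state(); im=get_image(name)
    if name=='wrist':
        T=np.eye(4); T[:3,:3]=R.from_quat(s['tool_rot']).as_matrix(); T[:3,3]=s['eef_pos']
        W=T@im['hand_eye']
    else: W=im['world_from_camera']
    K=im['camera_matrix']; z=im['z_map']; v,u=np.mgrid[:z.shape[0],:z.shape[1]]
    P=np.stack([(u-K[0,2])/K[0,0]*z,(v-K[1,2])/K[1,1]*z,z,np.ones_like(z)],-1)@W.T
    P=P[...,:3]; P[z==0]=np.nan
    if fn: cv2.imwrite('pics/'+fn,im['pixels'][...,::-1])
    return im['pixels'],P,W,K
E
python3 - <<'E'
from h import *
s=arm.state(); print(s)
for n in('top','scene'):
    p,P,W,K=shot(n,n+'1.png'); np.savez('/tmp/'+n,p=p,P=P,W=W,K=K); print(W[:3,3],np.nanmin(P.reshape(-1,3),0),np.nanmax(P.reshape(-1,3),0))
E
```

```text
{'t': 0.0, 'joint_positions': array([ 1.17029870e+00,  3.09023692e-01,  1.63519531e+00,  2.82484185e-05,
        1.19967420e+00, -6.96928147e-02]), 'dq': array([-0.00056577,  0.00070874,  0.00035574, -0.00084376,  0.00076872,
        0.00135523]), 'joint_efforts': array([-2.76592900e-04, -4.15257668e+01, -2.76665229e+01, -1.78216342e-04,
        1.04641591e-02,  3.63951514e-06]), 'eef_pos': array([0.20285617, 0.59071855, 0.40343079]), 'tool_rot': array([ 1.64654218e-01,  9.86350681e-01, -1.11557062e-03, -2.80735265e-04]), 'contact_force': array([-0.43277921,  0.28735999, -0.36498537]), 'ft_torque': array([-0.04015246,  0.00836426, -0.01930941]), 'width': 0.0854870765567958}
[0.30248751 0.02939178 1.10348774] [ 0.08871669 -0.88116384 -0.41393985] [1.28040007 0.63924969 0.17939296]
[0.80077039 0.50667041 0.86763042] [-1.64784558 -2.2811061  -0.77272509] [1.22673436 0.56737332 0.35537553]
```

View pics/top1.png

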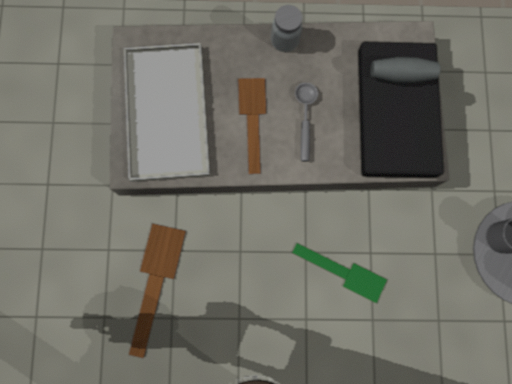

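View pics/scene1.png

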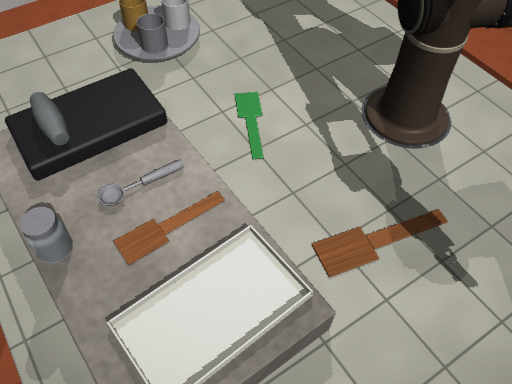

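The pictures show three candidates for the spatula in top view: brown on the block (253,125), a larger brown one on the floor (158,290), and green (340,272). I choose the smaller brown one on the block. The tray is at (167,112), the spoon runs from (307,95) to (305,158), and the block's front edge is at about row 185. Next I measure positions and make one close crop.

Run:
```python
from h import *
d=np.load('/tmp/top.npz'); p,P=d['p'],d['P']
cv2.imwrite('pics/crop1.png',cv2.resize(p[60:200,110:330,::-1],None,fx=3,fy=3,interpolation=cv2.INTER_CUBIC))
hsv=cv2.cvtColor(p,cv2.COLOR_RGB2HSV)
m=((hsv[...,0]<18)&(hsv[...,1]>120)).astype(np.uint8)
n,l,st,c=cv2.connectedComponentsWithStats(m)
for i in range(1,n):
    if st[i,4]<200: continue
    q=P[l==i]; q=q[~np.isnan(q[:,0])]
    r=cv2.minAreaRect((q[:,:2]*1000).astype(np.float32)); print(st[i],'z',np.median(q[:,2]),'rect',r, cv2.boxPoints(r).round())
# block top
x,y,z=P[...,0],P[...,1],P[...,2]
b=(abs(z-0.08)<.006); q=P[b]; r=cv2.minAreaRect((q[:,:2]*1000).astype(np.float32)); print('block',r,cv2.boxPoints(r).round(),np.median(q[:,2]))
for u in (220,240,280,300,340): 
    col=[v for v in range(150,200) if b[v,u]]; v=max(col); print(u,v,P[v,u],P[v+1,u])
t=(p.min(2)>150); t[:,260:]=0; t[200:]=0; t[:30]=0
n,l,st,c=cv2.connectedComponentsWithStats(t.astype(np.uint8)); i=1+st[1:,4].argmax(); q=P[l==i]; q=q[~np.isnan(q[:,0])]
r=cv2.minAreaRect((q[:,:2]*1000).astype(np.float32)); print('tray',r,cv2.boxPoints(r).round(),np.percentile(q[:,2],[2,50,98]))
print('spoon',P[158,305],P[130,305],P[95,307])
```

```text
[ 239   79   27   94 1512] z 0.08378215244734721 rect ((649.0068969726562, 13.196672439575195), (216.0178680419922, 57.567047119140625), 2.869706630706787) [[540.  37.]
 [543. -21.]
 [758. -10.]
 [755.  47.]]
[ 130  224   55  133 2801] z 0.00511119927043957 rect ((288.76116943359375, 230.83505249023438), (76.49076843261719, 286.2508850097656), 78.2650375366211) [[141. 222.]
 [421. 164.]
 [437. 239.]
 [156. 297.]]
block ((630.3422241210938, -101.73568725585938), (537.9393310546875, 855.4356689453125), 2.2671005725860596) [[ 345.  315.]
 [ 379. -540.]
 [ 916. -518.]
 [ 882.  336.]] 0.08050271498199757
220 186 [0.51157432 0.08291112 0.07714573] [0.51086243 0.08324713 0.06975554]
240 186 [0.51229526 0.03975927 0.07669539] [0.51360138 0.0399007  0.05932976]
280 184 [ 0.51801686 -0.04685867  0.07652879] [ 0.51649197 -0.0471066   0.07321405]
300 183 [ 0.51997044 -0.08985148  0.08076979] [ 0.51932849 -0.09070498  0.0733283 ]
340 183 [ 0.52179994 -0.17724924  0.07819784] [ 0.52155176 -0.17907853  0.06889106]
tray ((678.9517822265625, 203.29006958007812), (279.64849853515625, 136.6215362548828), 5.529257297515869) [[533. 258.]
 [546. 122.]
 [825. 149.]
 [812. 285.]] [0.0797954  0.08371292 0.08759307]
spoon [ 0.57078905 -0.09871432  0.09982745] [ 0.63514417 -0.09994792  0.09417562] [ 0.72028206 -0.10653199  0.08287568]
```

View pics/crop1.png

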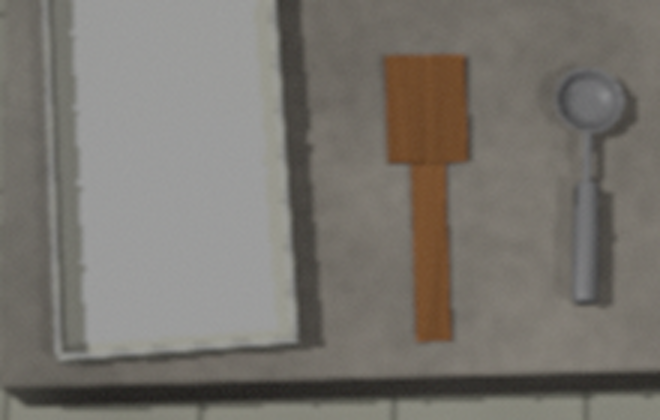

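The crop confirms the choice: a wooden spatula 216 x 58 mm measured (220 x 60 nominal), lying on the block top with its handle end at crop (434,341). The tray corners and the spoon are clear. Now I refine with ray/plane intersections.

Run:
```python
from h import *
d=np.load('/tmp/top.npz'); W,K=d['W'],d['K']
def ray(u,v,z):
    r=W[:3,:3]@np.linalg.solve(K,[u,v,1]); o=W[:3,3]; return (o+r*(z-o[2])/r[2])[:2]
t=[ray(*c,.10) for c in((129.3,179.5),(209,175),(203,43.5),(124,46.5))]
print('tray',np.round(t,4),np.mean(t,0),[np.linalg.norm(t[i]-t[i-1]) for i in range(4)])
f=(t[2]+t[3]-t[0]-t[1]); print('yaw',np.degrees(np.arctan2(f[1],f[0])))
h=(ray(248.3,173.7,.084)+ray(261,173.7,.084))/2; b=(ray(238.7,78.3,.084)+ray(266,78.3,.084))/2
print('handle end',h,'blade end',b,np.linalg.norm(b-h),'mid',(h+b)/2,'yaw',np.degrees(np.arctan2(*(b-h)[::-1])))
print('edge',ray(220,186.5,.08),ray(340,184,.08))
print('spoon tip',ray(304.5,160.5,.09), ray(319,95,.083))
```

```text
tray [[0.5181 0.2728]
 [0.5303 0.1055]
 [0.8297 0.1267]
 [0.8187 0.3008]] [0.67421782 0.20144815] [np.float64(0.3019008618116635), np.float64(0.1677207764985125), np.float64(0.30011466957627025), np.float64(0.17449507660011881)]
yaw 4.687398539785693
handle end [0.53834223 0.00849381] blade end [0.7568671  0.01578168] 0.2186463657730899 mid [0.64760466 0.01213774] yaw 1.9101248011890437
edge [0.50989492 0.08273785] [ 0.51919957 -0.17684009]
spoon tip [ 0.56782805 -0.0988398 ] [ 0.72075105 -0.13337064]
```

Call:
step_arm(
  increments=[
    {"x":0.02,"y":-0.02,"yaw":5,"gripper":1},
    {"x":0.03,"y":-0.037,"yaw":8},
    {"x":0.03,"y":-0.037,"yaw":8},
    {"x":0.03,"y":-0.037},
    {"x":0.03,"y":-0.037},
    {"x":0.03,"y":-0.037},
    {"x":0.03,"y":-0.037},
    {"x":0.03,"y":-0.037},
    {"x":0.03,"y":-0.037},
    {"x":0.03,"y":-0.037},
    {"x":0.03,"y":-0.037},
    {"x":0.03,"y":-0.037},
  ],
  squeeze=40,
)

```text
invalid input at $.increments[0]: expected keys x, y, z, yaw, gripper
```

Call:
step_arm(
  increments=[
    {"x":0.02,"y":-0.02,"z":0,"yaw":5,"gripper":1},
    {"x":0.03,"y":-0.037,"z":0,"yaw":8,"gripper":1},
    {"x":0.03,"y":-0.037,"z":0,"yaw":8,"gripper":1},
    {"x":0.03,"y":-0.037,"z":0,"yaw":0,"gripper":1},
    {"x":0.03,"y":-0.037,"z":0,"yaw":0,"gripper":1},
    {"x":0.03,"y":-0.037,"z":0,"yaw":0,"gripper":1},
    {"x":0.03,"y":-0.037,"z":0,"yaw":0,"gripper":1},
    {"x":0.03,"y":-0.037,"z":0,"yaw":0,"gripper":1},
    {"x":0.03,"y":-0.037,"z":0,"yaw":0,"gripper":1},
    {"x":0.03,"y":-0.037,"z":0,"yaw":0,"gripper":1},
    {"x":0.03,"y":-0.037,"z":0,"yaw":0,"gripper":1},
    {"x":0.03,"y":-0.037,"z":0,"yaw":0,"gripper":1},
  ],
  squeeze=40,
)

```text
t: 1.6
eef_pos: [0.5536, 0.1627, 0.4042]
tool_rot: [-0.018, 1.0, 0.0, -0.0]
contact_force: [0.5, 1.0, -0.4]
width: 0.0001
```

Call:
step_arm(
  increments=[
    {"x":0.03,"y":-0.0375,"z":0,"yaw":0,"gripper":1},
    {"x":0.03,"y":-0.0375,"z":0,"yaw":0,"gripper":1},
    {"x":0.03,"y":-0.0375,"z":0,"yaw":0,"gripper":1},
    {"x":0.029,"y":-0.0375,"z":0,"yaw":0,"gripper":1},
    {"x":0,"y":0,"z":-0.03,"yaw":0,"gripper":1},
    {"x":0,"y":0,"z":-0.03,"yaw":0,"gripper":1},
    {"x":0,"y":0,"z":-0.03,"yaw":0,"gripper":1},
    {"x":0,"y":0,"z":0,"yaw":0,"gripper":1},
  ],
)

```text
t: 2.6
eef_pos: [0.6702, 0.0141, 0.3105]
tool_rot: [-0.018, 1.0, 0.0, -0.004]
contact_force: [-0.3, -0.5, -0.4]
width: -0.0001
```

Run:
```python
from h import *
p,P,W,K=shot('wrist','w1.png'); s=arm.state(); print(s['eef_pos'],s['contact_force'],W.round(3))
hsv=cv2.cvtColor(p,cv2.COLOR_RGB2HSV)
m=((hsv[...,0]<18)&(hsv[...,1]>120)&(P[...,2]>.06)).astype(np.uint8)
q=P[m>0]; print(len(q),np.nanmedian(q[:,2]),np.nanmin(q,0),np.nanmax(q,0))
```

```text
[0.67129075 0.01409844 0.31289452] [0.13716345 0.81895487 0.03682471] [[-0.036  0.948  0.315  0.586]
 [ 0.999  0.034  0.012  0.011]
 [ 0.001  0.315 -0.949  0.28 ]
 [ 0.     0.     0.     1.   ]]
12244 0.08402215242476138 [ 0.53850623 -0.04689067  0.08136856] [0.72903418 0.07467904 0.2311018 ]
```

View pics/w1.png

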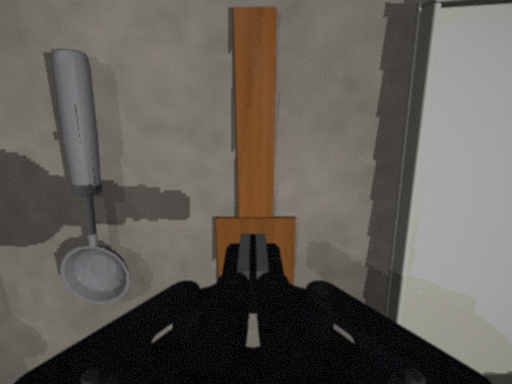

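The wrist view shows the closed fingertips (253,240) over the blade just past the handle joint (255,217), with the handle end at x=0.5385. The spoon is well to the side, from (75,60) to (95,275). Lowering.

Call:
step_arm(
  increments=[
    {"x":0,"y":0,"z":-0.02,"yaw":0,"gripper":1},
    {"x":0,"y":0,"z":-0.02,"yaw":0,"gripper":1},
    {"x":0,"y":0,"z":-0.01,"yaw":0,"gripper":1},
    {"x":0,"y":0,"z":-0.004,"yaw":0,"gripper":1},
    {"x":0,"y":0,"z":0,"yaw":0,"gripper":1},
  ],
)

```text
t: 3.28
eef_pos: [0.672, 0.0141, 0.2604]
tool_rot: [-0.018, 1.0, -0.0, -0.0]
contact_force: [-1.6, -0.4, -0.8]
width: 0.0001
```

Call:
step_arm(
  increments=[
    {"x":0,"y":0,"z":-0.0015,"yaw":0,"gripper":1},
    {"x":0,"y":0,"z":0,"yaw":0,"gripper":1},
  ],
)

```text
t: 3.52
eef_pos: [0.6723, 0.0141, 0.2597]
tool_rot: [-0.018, 1.0, -0.0, 0.0]
contact_force: [-0.6, -0.2, -1.2]
width: -0.0
```

Call:
step_arm(
  increments=[
    {"x":0,"y":0,"z":-0.0015,"yaw":0,"gripper":1},
    {"x":0,"y":0,"z":0,"yaw":0,"gripper":1},
  ],
)

```text
t: 3.78
eef_pos: [0.672, 0.0141, 0.2577]
tool_rot: [-0.018, 1.0, -0.0, -0.0]
contact_force: [-0.1, 0.7, 0.2]
width: 0.0007
```

Call:
step_arm(
  increments=[
    {"x":0,"y":0,"z":-0.001,"yaw":0,"gripper":1},
    {"x":0,"y":0,"z":0,"yaw":0,"gripper":1},
  ],
)

```text
t: 4.03
eef_pos: [0.6723, 0.0141, 0.2575]
tool_rot: [-0.018, 1.0, -0.0, 0.0]
contact_force: [-1.4, -0.3, 4.5]
width: 0.0001
```

Contact at about 5 N. I add 0.5 mm and slide the first part.

Call:
step_arm(
  increments=[
    {"x":0,"y":0,"z":-0.0005,"yaw":0,"gripper":1},
    {"x":-0.003,"y":0,"z":0,"yaw":0,"gripper":1},
    {"x":-0.006,"y":0,"z":0,"yaw":0,"gripper":1},
    {"x":-0.008,"y":-0.0005,"z":0,"yaw":0,"gripper":1},
    {"x":-0.008,"y":-0.0005,"z":0,"yaw":0,"gripper":1},
    {"x":-0.005,"y":0,"z":0,"yaw":0,"gripper":1},
    {"x":0,"y":0,"z":0,"yaw":0,"gripper":1},
  ],
)

```text
t: 4.9
eef_pos: [0.6423, 0.013, 0.2575]
tool_rot: [-0.018, 1.0, -0.0, 0.001]
contact_force: [-0.6, 0.1, 7.3]
width: 0.0001
```

```bash
cat >> h.py <<'E'
def wspat():
    p,P,W,K=shot('wrist','last.png'); hsv=cv2.cvtColor(p,cv2.COLOR_RGB2HSV)
    m=((hsv[...,0]<18)&(hsv[...,1]>120)).astype(np.uint8); m[230:]=0
    n,l,st,c=cv2.connectedComponentsWithStats(m); i=1+st[1:,4].argmax(); u0,v0,w,h,_=st[i]
    pts=[]
    for v in np.linspace(v0+4,min(v0+h-4,200),25).astype(int):
        us=np.where(l[v]==i)[0]
        if len(us)<5: continue
        q=P[v,us]; q=q[abs(q[:,2]-np.nanmedian(q[:,2]))<.006]
        pts.append([q[:,0].mean(),(np.nanmin(q[:,1])+np.nanmax(q[:,1]))/2,np.nanmedian(q[:,2]),np.ptp(q[:,1])])
    pts=np.array(pts); a=np.polyfit(pts[:,0],pts[:,1],1)
    q=P[v0:v0+4][l[v0:v0+4]==i]
    print('end x',np.nanmin(P[l==i][:,0]),'row0',v0,'yaw',np.degrees(np.arctan(a[0])),'line',a,'\n',pts[[0,len(pts)//2,-1]].round(4))
    s=arm.state(); print(s['t'],s['eef_pos'],s['contact_force'])
E
python3 -c "
from h import *
wspat()"
```

```text
end x 0.5225955351926402 row0 0 yaw 2.3840624402529955 line [ 0.04163377 -0.01173006] 
 [[0.5249 0.0102 0.0841 0.025 ]
 [0.5646 0.0117 0.084  0.0249]
 [0.6137 0.0139 0.0837 0.025 ]]
4.95 [0.64231908 0.01306608 0.25751351] [0.37123744 0.07955181 7.43534262]
```

Run:
```python
from h import *
p,P,W,K=shot('wrist'); t,Pt,_,_=shot('top')
for img,Q,n in((p,P,'w'),(t,Pt,'t')):
    hsv=cv2.cvtColor(img,cv2.COLOR_RGB2HSV); m=(hsv[...,0]<18)&(hsv[...,1]>120)&(abs(Q[...,2]-.083)<.006)
    print(n,m.sum())
    for x in np.arange(.50,.68,.006):
        k=m&(abs(Q[...,0]-x)<.003)
        if k.any(): print(round(x,3),np.nanmin(Q[k][:,1]).round(4),np.nanmax(Q[k][:,1]).round(4),end=' | ')
cv2.imwrite('pics/cmb.png',np.hstack([p[...,::-1][:,100:400],t[...,::-1][:,100:500]]))
```

```text
w 14459
0.524 -0.0024 0.0229 | 0.53 -0.0024 0.0233 | 0.536 -0.0023 0.0234 | 0.542 -0.0019 0.0238 | 0.548 -0.0018 0.0239 | 0.554 -0.0013 0.0242 | 0.56 -0.0012 0.0245 | 0.566 -0.0008 0.0245 | 0.572 -0.0007 0.0249 | 0.578 -0.0006 0.0252 | 0.584 -0.0001 0.0252 | 0.59 0.0 0.0256 | 0.596 0.0005 0.026 | 0.602 0.0007 0.026 | 0.608 0.0012 0.0264 | 0.614 0.0013 0.0266 | 0.62 0.0014 0.0268 | 0.626 0.0021 0.0269 | 0.632 0.0021 0.0274 | 0.638 0.0023 0.0274 | 0.644 -0.0139 0.0444 | 0.65 -0.014 0.0451 | 0.656 -0.0141 0.0452 | 0.662 -0.0136 0.0458 | 0.668 -0.0137 0.0451 | t 0
```

View pics/cmb.png

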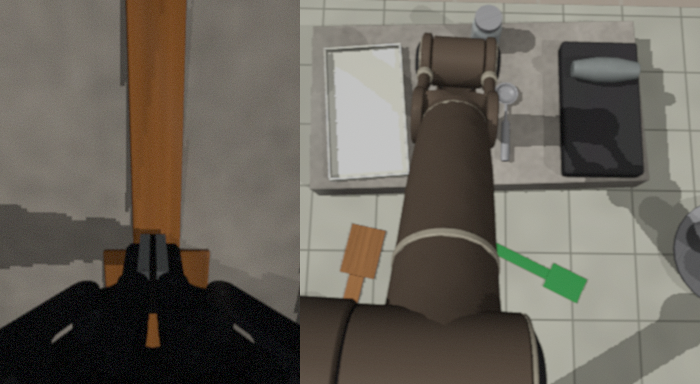

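The wrist view shows the fingertips at (150,245) on the handle/blade joint. The spatula moved the full 30 mm without slipping. Sliding the remaining 56 mm.

Call:
step_arm(
  increments=[
    {"x":-0.004,"y":0,"z":0,"yaw":0,"gripper":1},
    {"x":-0.008,"y":-0.0005,"z":0,"yaw":0,"gripper":1},
    {"x":-0.009,"y":-0.0005,"z":0,"yaw":0,"gripper":1},
    {"x":-0.009,"y":-0.0005,"z":0,"yaw":0,"gripper":1},
    {"x":-0.009,"y":-0.0005,"z":0,"yaw":0,"gripper":1},
    {"x":-0.008,"y":0,"z":0,"yaw":0,"gripper":1},
    {"x":-0.006,"y":0,"z":0,"yaw":0,"gripper":1},
    {"x":-0.003,"y":0,"z":0,"yaw":0,"gripper":1},
    {"x":0,"y":0,"z":0,"yaw":0,"gripper":1},
    {"x":0,"y":0,"z":0,"yaw":0,"gripper":1},
  ],
)

```text
t: 6.3
eef_pos: [0.5865, 0.0111, 0.2575]
tool_rot: [-0.018, 1.0, -0.0, 0.001]
contact_force: [-0.4, -0.4, 7.3]
width: 0.0001
```

Run:
```python
from h import *
s=arm.state(); print(s['eef_pos'],s['contact_force'])
p,P,W,K=shot('wrist')
hsv=cv2.cvtColor(p,cv2.COLOR_RGB2HSV); m=(hsv[...,0]<18)&(hsv[...,1]>120)&(abs(P[...,2]-.083)<.006)
for x in np.arange(.45,.63,.006):
        k=m&(abs(P[...,0]-x)<.003)
        if k.any(): print(round(x,3),np.nanmin(P[k][:,1]).round(4),np.nanmax(P[k][:,1]).round(4),np.nanmedian(P[k][:,2]).round(4),end=' | ')
b=(abs(P[...,2]-.08)<.004); 
for u in (60,130,350,420):
    c=np.where(b[:,u])[0]
    if len(c): print(u,c.min(),P[c.min(),u])
```

```text
[0.58654114 0.01106581 0.2574786 ] [-0.37172534 -0.41368078  7.28365196]
0.468 -0.0044 0.0209 0.0839 | 0.474 -0.0039 0.0211 0.084 | 0.48 -0.0039 0.0212 0.084 | 0.486 -0.0034 0.0216 0.0839 | 0.492 -0.0034 0.0216 0.084 | 0.498 -0.0028 0.0221 0.0839 | 0.504 -0.0028 0.0222 0.0839 | 0.51 -0.0027 0.0231 0.0839 | 0.516 -0.0027 0.0229 0.0839 | 0.522 -0.0021 0.0232 0.084 | 0.528 -0.002 0.0232 0.0839 | 0.534 -0.0019 0.0237 0.0838 | 0.54 -0.0014 0.0238 0.0839 | 0.546 -0.0014 0.024 0.0839 | 0.552 -0.0012 0.0243 0.0839 | 0.558 -0.0007 0.0246 0.0838 | 0.564 -0.0006 0.0249 0.0838 | 0.57 -0.0005 0.025 0.0839 | 0.576 0.0001 0.0253 0.0838 | 0.582 0.0002 0.0257 0.0838 | 0.588 -0.0159 0.0426 0.0835 | 0.594 -0.016 0.043 0.0838 | 0.6 -0.016 0.043 0.0838 | 0.606 -0.0156 0.0435 0.0838 | 0.612 -0.0156 0.0438 0.0837 | 60 112 [ 0.5175165  -0.08678272  0.07681897]
130 113 [ 0.51677532 -0.05228602  0.07653489]
350 111 [0.51182583 0.05658279 0.07730357]
420 111 [0.51056538 0.0909398  0.07758265]
```

Overhang is about 63 mm: end at x=0.451, edge about 0.514, and the spatula is flat at z=0.084. Lifting off, opening, and moving over the overhanging handle.

Call:
step_arm(
  increments=[
    {"x":0,"y":0,"z":0.004,"yaw":0,"gripper":1},
    {"x":0,"y":0,"z":0.01,"yaw":0,"gripper":1},
    {"x":0,"y":0,"z":0.025,"yaw":0,"gripper":0.6},
    {"x":0,"y":0,"z":0.025,"yaw":0,"gripper":0},
    {"x":-0.025,"y":-0.0005,"z":0,"yaw":0,"gripper":0},
    {"x":-0.03,"y":-0.0005,"z":0,"yaw":0,"gripper":0},
    {"x":-0.03,"y":-0.0005,"z":0,"yaw":0,"gripper":0},
    {"x":-0.017,"y":-0.0005,"z":0,"yaw":0,"gripper":0},
    {"x":0,"y":0,"z":0,"yaw":0,"gripper":0},
  ],
)

```text
t: 7.48
eef_pos: [0.4827, 0.0092, 0.3199]
tool_rot: [-0.018, 1.0, 0.0, -0.001]
contact_force: [0.5, 0.6, -0.9]
width: 0.0852
```

Run:
```python
from h import *
s=arm.state(); print(s['eef_pos'],s['contact_force'],s['width'])
p,P,W,K=shot('wrist','w3.png')
hsv=cv2.cvtColor(p,cv2.COLOR_RGB2HSV); m=(hsv[...,0]<18)&(hsv[...,1]>120)&(abs(P[...,2]-.083)<.012)
for x in np.arange(.45,.69,.012):
        k=m&(abs(P[...,0]-x)<.003)
        if k.any(): print(round(x,3),np.nanmin(P[k][:,1]).round(4),np.nanmax(P[k][:,1]).round(4),np.nanmedian(P[k][:,2]).round(4),end=' | ')
```

```text
[0.4826596  0.00920234 0.31987766] [ 0.45597323  0.56265395 -0.87132477] 0.08522094764797601
0.462 -0.0043 0.0202 0.0839 | 0.474 -0.0033 0.0208 0.0838 | 0.486 -0.0039 0.0215 0.0838 | 0.498 -0.0029 0.0222 0.0838 | 0.51 -0.0026 0.024 0.0838 | 0.522 -0.0017 0.0234 0.0837 | 0.534 -0.0014 0.0232 0.0837 | 0.546 -0.0012 0.0237 0.0838 | 0.558 -0.001 0.0245 0.0836 | 0.57 0.0001 0.025 0.0837 | 0.582 0.0003 0.0258 0.0837 | 0.594 -0.0161 0.0432 0.0836 | 0.606 -0.0153 0.0431 0.0836 | 0.618 -0.0052 0.03 0.0835 |
```

View pics/w3.png

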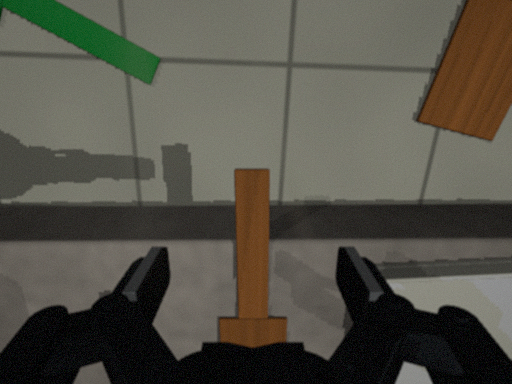

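The view shows the open fingers (150,270) and (360,270) straddling the handle (252,170–315), with the end overhanging the block edge (row ~238). Lowering, then closing.

Call:
step_arm(
  increments=[
    {"x":0,"y":0,"z":-0.02,"yaw":0,"gripper":0},
    {"x":0,"y":0,"z":-0.025,"yaw":0,"gripper":0},
    {"x":0,"y":0,"z":-0.02,"yaw":0,"gripper":0},
    {"x":0,"y":0,"z":-0.009,"yaw":0,"gripper":0},
    {"x":0,"y":0,"z":0,"yaw":0,"gripper":0.3},
    {"x":0,"y":0,"z":0,"yaw":0,"gripper":0.5},
    {"x":0,"y":0,"z":0,"yaw":0,"gripper":1},
    {"x":0,"y":0,"z":0,"yaw":0,"gripper":1},
    {"x":0,"y":0,"z":0,"yaw":0,"gripper":1},
    {"x":0,"y":0,"z":0,"yaw":0,"gripper":1},
  ],
  squeeze=50,
)

```text
t: 8.78
eef_pos: [0.4845, 0.0091, 0.2468]
tool_rot: [-0.018, 1.0, -0.0, 0.001]
contact_force: [0.3, -0.3, 4.5]
width: 0.0244
```

Gripped: width 24.4 mm against the 26 mm handle. Lifting gently.

Call:
step_arm(
  increments=[
    {"x":0,"y":0,"z":0.002,"yaw":0,"gripper":1},
    {"x":0,"y":0,"z":0.006,"yaw":0,"gripper":1},
    {"x":0,"y":0,"z":0.012,"yaw":0,"gripper":1},
    {"x":0,"y":0,"z":0.02,"yaw":0,"gripper":1},
    {"x":0,"y":0,"z":0.02,"yaw":0,"gripper":1},
    {"x":0,"y":0,"z":0,"yaw":0,"gripper":1},
    {"x":0,"y":0,"z":0,"yaw":0,"gripper":1},
  ],
)

```text
t: 9.65
eef_pos: [0.4837, 0.0091, 0.3059]
tool_rot: [-0.018, 1.0, 0.0, -0.0]
contact_force: [-0.4, -0.2, -0.7]
width: 0.0243
```

Run:
```python
from h import *
s=arm.state(); print(s['eef_pos'],s['contact_force'],s['width'])
p,P,W,K=shot('wrist')
hsv=cv2.cvtColor(p,cv2.COLOR_RGB2HSV); m=(hsv[...,0]<18)&(hsv[...,1]>120)&(P[...,2]>.05)&(P[...,2]<.19)
for x in np.arange(.45,.69,.012):
        k=m&(abs(P[...,0]-x)<.003)
        if k.any(): print(round(x,3),np.nanmin(P[k][:,1]).round(4),np.nanmax(P[k][:,1]).round(4),np.nanmedian(P[k][:,2]).round(4),end=' | ')
q,_,_,_=shot('scene')
cv2.imwrite('pics/cmb2.png',np.hstack([p[...,::-1][:,100:400],q[...,::-1][:,:400]]))
```

```text
[0.48367962 0.00912355 0.30592725] [-0.41697528 -0.19072251 -0.74311978] 0.024279502179048854
0.45 -0.0038 0.0202 0.1423 | 0.462 -0.0043 0.0214 0.1428 | 0.474 -0.0369 0.0427 0.1429 | 0.486 -0.0318 0.0539 0.1425 | 0.498 -0.0235 0.0226 0.1423 | 0.51 -0.0023 0.0229 0.1422 | 0.522 -0.0016 0.023 0.142 | 0.534 -0.0015 0.0237 0.1419 | 0.546 0.0094 0.0147 0.1411 |
```

View pics/cmb2.png

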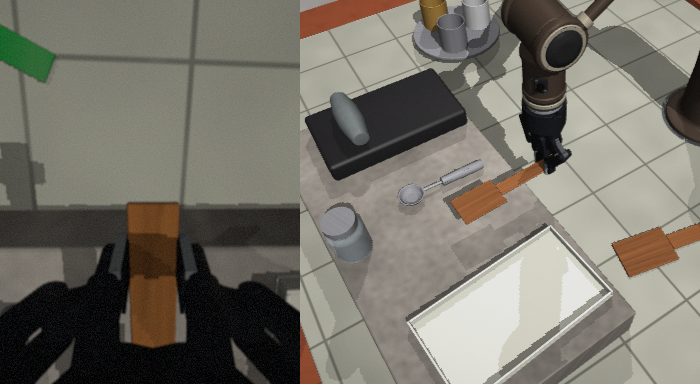

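The spatula is held level about 58 mm above the block (underside at TCP − 0.168), and the spoon is unmoved. Moving over the tray.

Call:
step_arm(
  increments=[
    {"x":0.01,"y":0.016,"z":0,"yaw":0,"gripper":1},
    {"x":0.018,"y":0.03,"z":0,"yaw":0.5,"gripper":1},
    {"x":0.02,"y":0.032,"z":0,"yaw":0.5,"gripper":1},
    {"x":0.02,"y":0.032,"z":0,"yaw":0.5,"gripper":1},
    {"x":0.02,"y":0.032,"z":0,"yaw":0.5,"gripper":1},
    {"x":0.018,"y":0.03,"z":0,"yaw":0,"gripper":1},
    {"x":0.008,"y":0.014,"z":0,"yaw":0,"gripper":1},
    {"x":0,"y":0,"z":0,"yaw":0,"gripper":1},
    {"x":0,"y":0,"z":-0.015,"yaw":0,"gripper":1},
    {"x":0,"y":0,"z":0,"yaw":0,"gripper":1},
  ],
)

```text
t: 11.0
eef_pos: [0.5965, 0.1938, 0.2887]
tool_rot: [-0.035, 0.999, -0.001, -0.003]
contact_force: [0.1, 0.6, -0.3]
width: 0.0239
```

Run:
```python
from h import *
s=arm.state(); print(s['t'],s['eef_pos'],s['contact_force'],s['width'])
p,P,W,K=shot('wrist'); q,_,_,_=shot('scene')
cv2.imwrite('pics/cmb3.png',np.hstack([p[...,::-1][:,50:450],q[...,::-1][:,100:500]]))
k=(abs(P[...,2]-.1)<.004)
for x in (.55,.56,.57,.58): 
    c=P[k&(abs(P[...,0]-x)<.003)]; 
    if len(c): print(x,np.sort(c[:,1])[[0,len(c)//4,len(c)//2,-len(c)//4,-1]].round(4))
c=P[:, 256][k[:,256]]; print('front wall', c[:5].round(4))
```

```text
11.0 [0.59648412 0.19383345 0.28873423] [ 0.07269278  0.55086247 -0.33014619] 0.02390594141652902
0.55 [0.1086 0.1116 0.1128 0.2757 0.2792]
0.56 [0.1091 0.1124 0.2753 0.2769 0.2803]
0.57 [0.1102 0.1135 0.1148 0.2778 0.2812]
0.58 [0.1114 0.1142 0.1156 0.2786 0.2823]
front wall [[0.5254 0.1907 0.0982]
 [0.5257 0.1907 0.1005]
 [0.5263 0.1907 0.099 ]
 [0.5268 0.1907 0.1001]
 [0.5273 0.1908 0.1001]]
```

View pics/cmb3.png

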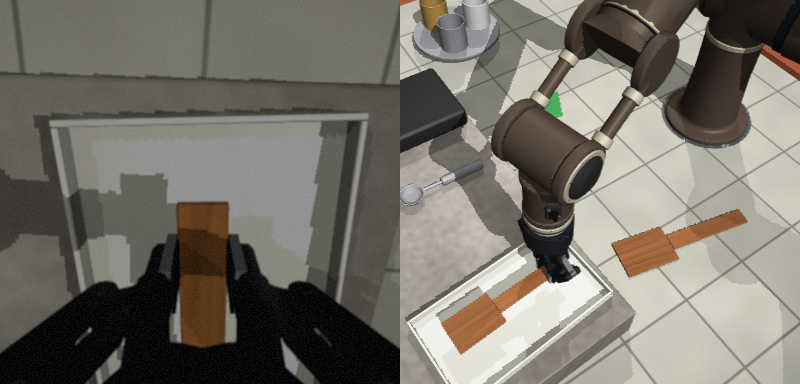

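The spatula is centred over the tray: tray walls at wrist columns 60 and 355, handle at 202. Lowering.

Call:
step_arm(
  increments=[
    {"x":0,"y":0.004,"z":-0.01,"yaw":0,"gripper":1},
    {"x":0,"y":0,"z":-0.01,"yaw":0,"gripper":1},
    {"x":0,"y":0,"z":-0.008,"yaw":0,"gripper":1},
    {"x":0,"y":0,"z":0,"yaw":0,"gripper":1},
    {"x":0,"y":0,"z":0,"yaw":0,"gripper":1},
  ],
)

```text
t: 11.72
eef_pos: [0.5981, 0.1991, 0.2632]
tool_rot: [-0.035, 0.999, -0.0, 0.0]
contact_force: [1.1, -0.7, -0.8]
width: 0.0241
```

Call:
step_arm(
  increments=[
    {"x":0,"y":0,"z":-0.0025,"yaw":0,"gripper":1},
    {"x":0,"y":0,"z":0,"yaw":0,"gripper":1},
  ],
)

```text
t: 11.98
eef_pos: [0.598, 0.1991, 0.2607]
tool_rot: [-0.035, 0.999, -0.0, 0.0]
contact_force: [-0.2, -0.1, -0.7]
width: 0.0241
```

Call:
step_arm(
  increments=[
    {"x":0,"y":0,"z":-0.002,"yaw":0,"gripper":1},
    {"x":0,"y":0,"z":0,"yaw":0,"gripper":1},
  ],
)

```text
t: 12.22
eef_pos: [0.5979, 0.1991, 0.2585]
tool_rot: [-0.035, 0.999, -0.0, -0.0]
contact_force: [0.3, -0.1, -0.8]
width: 0.0241
```

Call:
step_arm(
  increments=[
    {"x":0,"y":0,"z":-0.0015,"yaw":0,"gripper":1},
    {"x":0,"y":0,"z":0,"yaw":0,"gripper":1},
  ],
)

```text
t: 12.48
eef_pos: [0.5982, 0.1992, 0.2576]
tool_rot: [-0.035, 0.999, 0.0, 0.0]
contact_force: [-1.2, 0.1, 1.9]
width: 0.0238
```

Contact with the floor. Releasing with a partial opening (the pads retract as they open), then raising.

Call:
step_arm(
  increments=[
    {"x":0,"y":0,"z":0,"yaw":0,"gripper":0.62},
    {"x":0,"y":0,"z":0,"yaw":0,"gripper":0.5},
    {"x":0,"y":0,"z":0,"yaw":0,"gripper":0.35},
    {"x":0,"y":0,"z":0,"yaw":0,"gripper":0.35},
    {"x":0,"y":0,"z":0,"yaw":0,"gripper":0.35},
    {"x":0,"y":0,"z":0.01,"yaw":0,"gripper":0.35},
    {"x":0,"y":0,"z":0.03,"yaw":0,"gripper":0.35},
    {"x":0,"y":0,"z":0.04,"yaw":0,"gripper":0.35},
    {"x":0,"y":0,"z":0.04,"yaw":0,"gripper":0.35},
    {"x":-0.04,"y":0,"z":0.02,"yaw":0,"gripper":0.35},
    {"x":-0.05,"y":0,"z":0.02,"yaw":0,"gripper":0.35},
    {"x":0,"y":0,"z":0,"yaw":0,"gripper":0.35},
  ],
)

```text
t: 13.98
eef_pos: [0.5058, 0.1993, 0.4196]
tool_rot: [-0.036, 0.999, 0.0, 0.001]
contact_force: [1.1, 0.0, 0.6]
width: 0.0555
```

Run:
```python
from h import *
s=arm.state(); print(s['t'],s['eef_pos'],s['contact_force'],s['width'])
p,P,W,K=shot('wrist'); q,Q,_,_=shot('scene')
cv2.imwrite('pics/cmb4.png',np.hstack([p[...,::-1][:,50:450],q[...,::-1][:,:400]]))
for n,img,X in(('w',p,P),('s',q,Q)):
    hsv=cv2.cvtColor(img,cv2.COLOR_RGB2HSV); m=(hsv[...,0]<18)&(hsv[...,1]>120)&(X[...,2]>.075)&(X[...,2]<.11)&(X[...,0]>.53)&(X[...,1]>.11)&(X[...,1]<.3)
    c=X[m]; 
    if len(c)<50: continue
    A=np.c_[c[:,:2],np.ones(len(c))]; f=np.linalg.lstsq(A,c[:,2],rcond=None)[0]; r=cv2.minAreaRect((c[:,:2]*1000).astype(np.float32))
    print(n,len(c),'z pct',np.percentile(c[:,2],[2,50,98]).round(4),'tilt',np.hypot(*f[:2]),'rect',r)
d=np.load('/tmp/scene.npz'); D=np.abs(q.astype(int)-d['p']).max(2)[145:210,95:190]; print('spoon region diff',np.percentile(D,[50,90,99]))
```

```text
13.975 [0.50580046 0.19928578 0.41957712] [1.1396448  0.0421871  0.57104952] 0.055547941264711256
w 3069 z pct [0.0862 0.0876 0.0889] tilt 0.0021857027851464946 rect ((657.6326293945312, 202.45590209960938), (182.2108154296875, 57.560672760009766), 5.141269683837891)
s 2945 z pct [0.084  0.0868 0.0894] tilt 0.000627215832679872 rect ((676.8156127929688, 207.47003173828125), (218.10430908203125, 60.207828521728516), 4.235185623168945)
spoon region diff [21.   23.   33.52]
```

View pics/cmb4.png

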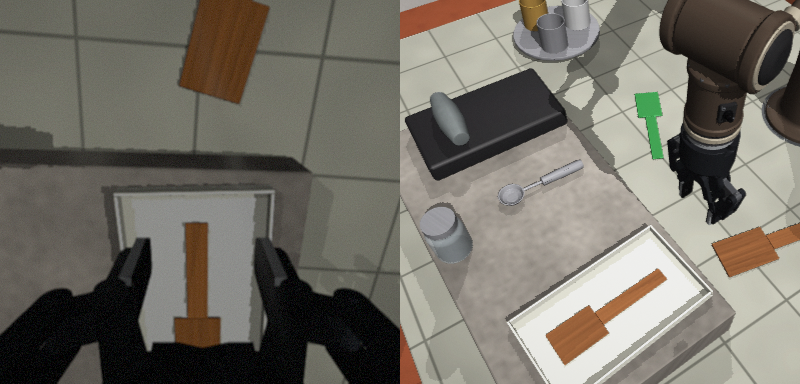

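The picture shows the spatula flat in the tray, inside its walls (scene half, 545–665 × 270–360). The spoon is at the same scene pixels as at the start, from (110,193) to (180,167), and the gripper is clear. Handing in.

```bash
python3 -c "
from workcell import order
print(order.hand_in())"
```

```text
the job is handed in; nothing more can be done
None
```

The wooden spatula lies flat in the white tray and the job is handed in, at about 14 s of the 51 s allowed; the hand-in gives no verdict.

- **Slide:** I pressed closed fingertips on the spatula with 5–8 N and slid it 86 mm. About 63 mm of handle stuck out over the edge and it stayed flat.
- **Grip and lift:** I gripped the overhanging handle by its sides. The spatula stayed level about 58 mm above the block.
- **Placing:** I lowered it until I felt contact with the tray floor, then let go and moved the arm clear.

My last checks:

- **Spatula height:** its top measured 0.087–0.088 m, against 0.088 m expected for lying on the tray floor.
- **Tilt:** below 0.003 rad.
- **Position:** its centre is within about 7 mm of the tray's measured centre.
- **Spoon:** it appears at the same pixels as at the start. The pixel-difference check on it showed an even brightness change, not a shift; I read that as lighting and took the position from the picture.
- **Robot:** the arm was clear, with no contact force beyond sensor noise.

No check failed. The only disagreement was the spatula's yaw, which first measured 1.9° one way and 2.9° another; that did not matter for the grip.

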